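Third gear on a simulator shifter

ROBOT

A 6-joint arm with a two-finger parallel gripper is mounted at the origin on the work surface. World frame = base frame: x ahead of the robot, y to its left, z up, the work surface at z = 0. Lengths are in m, angles in degrees, forces in N, time in s.
With the tool pointing down it reaches from about 0.25 to 0.725 m from the base axis. Payload 9.7 kg.
Tool frame: the origin (TCP) lies at the very end of the fingers, on their centre line; the grasp point (between the pads) lies 19 mm behind it; z points along the fingers, y is the direction in which the jaws open and shut (so a half turn about z gives the same grasp; the last joint's range is limited). The gripper opens to 85 mm and grips with 20 to 120 N. Pads are 22 mm wide; open, the fingers measure 114 mm over their backs; the gripper's body (76 mm by 85 mm) begins 54 mm behind the grasp point. The pads swing forward as they close: fully open they stand 13 mm farther back than shut.
Start: joints at [-63.713, 4.979, 10.078, 95.1, 0, 90], TCP at [0.244, -0.493, 0.231] pointing down, gripper open.
Joint ranges: [-179.16, 179.16], [-48.56, 103.87], [-65.8, 70.77], [-126.05, 130.52], [-82.76, 87.17], [-180, 180]. Speed limits (degrees/s): [127.2, 127.2, 147.25, 180, 180, 180].

INTERFACE

Orientations are given as [roll, pitch, yaw] about the fixed x, y, z axes, in that order (R = Rz(yaw) Ry(pitch) Rx(roll)).
In Python, from workcell import bot gives the robot as it stands.
- The arm moves only by the shell command python3 -m pendant 'ROWS' [FORCE]. ROWS is JSON, a list that holds one entry, the list of rows, each a list of 7 numbers: the shift along the tool's x, y, z in cm, then the turn, a rotation vector about the tool's x, y, z in rad, then the opening in per cent of the stroke, from 0 (shut) to 100 (fully open). In form: [[[dx, dy, dz, ax, ay, az, gripper], ...]]. A call has 1 to 5 rows; each row shifts and turns the pose as measured when the row begins, along the tool's axes as they then stand; what a row does not reach is not made up. A row lasts 1/12 s, in which the tool goes at most 41.7 mm and 7.16 degrees, less where a joint would pass 70% of its speed; a pose out of reach is approached as far as the arm can. A call with a gripper value outside its range is refused whole. The fingers move at their own pace and stop on an object; FORCE is the grip in N (left out, the last holds). Time passes only in rows, so rows that do not move let the fingers close. It gives the time, the measured TCP pose, the force and the opening at its end, in the units of the state.
- bot.get_obs(): the state, without advancing time (a new reading comes with each control period).
- bot.camera(name): name is "scene" or "side" or "wrist"; returns the picture (384x512x3 uint8, red, green, blue); there is no depth.
- bot.get_calibration(name): a dict with "intrinsics" (3x3 intrinsics, pixels), "pose" (4x4, takes a point from camera to world coordinates); the wrist camera has in their place "T_tool_cam" (4x4, takes a point from camera to tool coordinates, whose origin is the TCP and whose axes are the flange's). Camera axes: x right, y down, z forward; pixel columns grow to the right and rows downward; lengths in m; the calibration is good to about 2 mm. A picture is of the moment at which its call begins: read the wrist's pose just before it. get_calibration takes no time and is no camera call.
- bot.job_done(): hands the job in, once; it reports no verdict.
Trained networks look in the newest picture that a camera, given by its name, has taken for a name from the list of things; names that differ only in an ending like _2 or _b are one class to them, and where a whole thing is asked for, a point or a joint stands for the part that bears it (a point fixed in the world has none). Each returns a list of dicts, best first, with "confidence" (0 to 1); they miss things now and then, are a little off and sometimes report something else, mostly with a low value. They report only what shows in the picture. A call takes as long as a camera call.
- bot.masks_of(camera, thing): "pixels" (384x512 bool, what is visible of it) and "extent" ([left, top, right, bottom] in pixels, round what is visible of it).
- bot.mark_of(camera, thing): "uv" ([column, row] in pixels: a listed point, or the origin of a listed thing).
The state is a dict: "time": time; "q": joint angles; "qd": joint speeds; "joint_efforts": joint torques, N m; "ee_pos": TCP position; "tcp_rot": TCP orientation; "wrist_force": force on the tool from outside, world axes, zero at the start; "torque": the same for the moment, N m; "opening": finger opening in m.
Only numpy, scipy, OpenCV 4.12 (cv2) and the standard library are available. Lean on these libraries where they do the work, as an engineer would, in place of code of your own. Each camera call takes 0.05 s, during which the arm holds its last target. There are 200 camera calls.

TASK

The driving-simulator gear shifter bolted to the test board was left with its lever somewhere in the left-hand slot of the six-speed gate (in first, in second or in between). Push the lever into third gear with the fingertips, without pinching the knob or the rod: bring it to the neutral channel, push it across to the middle slot, then push it forward, away from the robot, until it is fully home, and leave it there. Do not let it go into fourth, fifth or sixth on the way, and leave the other things on the bench where they are.

Things in the scene. Friction and masses are not known exactly. Their poses are not given: they have to be found in the camera images.
- shifter: H-pattern gear shifter: grey steel housing 140 x 104 mm, aluminium gate plate on top, bolted to a plywood test board 300 x 260 x 18 mm; the unit is fixed to the bench. Origin: centre of the board's underside. x points forward (to third gear, roughly away from the robot; turned up to 0.35 rad either way), y to its left, z up. The lever pivots at (0, 0, 55 mm) in this frame
- gate_center (a point): centre of the gate plate's top (148 x 110 mm, 163 mm above the shifter's origin, same axes), where the neutral channel crosses the middle slot. Left slot (y > 0): first forward, second back; middle: third, fourth; right: fifth, sixth. The channel joins the slots at their middles. Slots and channel are 13 mm wide for the 10 mm rod, entries rounded, slots 21 mm apart
- knob (a point): centre of the black round knob, 47 mm diameter, top 22 mm above this point, neck to 38 mm below, then 10 mm steel rod. 200 mm from the pivot: with f = gear_fore, a = gear_across it is at x = 200 sin f, y = -200 sin a cos f, z = 55 + 200 cos a cos f (mm) in the shifter's frame. A push of about 5 N here moves it; no spring or detent, it stays where left
- gear_fore (a joint): lever angle forward and back (rad): 0 in the neutral channel, + forward; stops at +0.25 (home in first, third, fifth) and -0.25 (home in second, fourth, sixth). Starts anywhere between. Moves only while the lever is in line with a slot; in the channel between slots it has 0.014 rad of play either way
- gear_across (a joint): lever angle sideways (rad): 0 in line with the middle slot, -0.197 in the left slot (where it starts), +0.197 in the right; + leans to the shifter's right (-y). Moves only while the lever is in the neutral channel; in a slot it has 0.014 rad of play either way
- lever_front: the forward quarter of the lever's knob and rod (touch surface, no part of its own); the opposite of lever_back. Same frame as the lever: origin at the pivot, z along the lever
- lever_back: the rear quarter of the knob and rod, on the robot's side; frame as lever_front
- lever_left: the left quarter of the knob and rod; frame as lever_front
- lever_right: the right quarter of the knob and rod; frame as lever_front
- spray_can: upright aluminium spray can, 52 mm diameter, 154 mm high, loose, on the right front corner of the test board; origin under its centre
- spare_knob: loose turned steel gear knob, 46 mm diameter, 52 mm high, standing on the right rear of the test board; origin under its centre
- screw_dish: small round steel dish of screws, 68 mm diameter, 16 mm high, on the left rear of the test board; origin under its centre
- screwdriver: black-handled screwdriver 170 mm long lying on the mat to the left; origin under its middle
- flask: black drinking flask, 72 mm diameter, 205 mm high, upright, to the left near the robot; origin under its centre
- battery: flat yellow battery pack 110 x 42 x 6 mm lying on the mat to the right; origin under its centre
- solder_reel: reel of solder lying flat, 60 mm diameter, 40 mm high, at the far left of the mat; origin under its centre
- cutters: cable cutters with black handles, 170 mm long, 15 mm high, lying on the right of the mat; origin on the mat beneath the middle

How it is judged:
By the outcome, as a careful person would: the job done as asked, in the order asked, and still so for the second after the job is handed in, with the robot touching nothing.
It also fails if it takes over 51 s, if anything falls off the work surface, if the arm or the gripper's body presses on something with over 40 N, if the wrist force passes 120 N, or if a joint passes its speed limit or range.

## Working session

There is one attempt and no reset: what is moved stays moved. The work goes in short steps, Python scripts to look and compute and a shell command to move; the robot and the scene stay as the last step left them, time stands still between calls to the robot, and variables do not carry over. Pictures are saved under pics/ and viewed, about 8 in all and at most 12, crops included, and the job is handed in when it is done.

```bash
ls; mkdir -p pics
cat > h.py <<'E'
import numpy as np, cv2
from workcell import bot
def cal(n):
    c=bot.get_calibration(n); return np.array(c["intrinsics"]),np.array(c["pose"])
def ray(n,uv):
    K,T=cal(n); d=T[:3,:3]@np.linalg.solve(K,[uv[0],uv[1],1.]); return T[:3,3],d/np.linalg.norm(d)
def proj(n,p):
    K,T=cal(n); c=T[:3,:3].T@(np.asarray(p)-T[:3,3]); q=K@c; return q[:2]/q[2]
def tri(a):
    A=np.zeros((3,3));b=np.zeros(3);L=[]
    for n,uv in a:
        o,d=ray(n,uv);P=np.eye(3)-np.outer(d,d);A+=P;b+=P@o;L.append((o,d))
    p=np.linalg.solve(A,b); return p,[np.linalg.norm(np.cross(p-o,d)) for o,d in L]
def onz(n,uv,z):
    o,d=ray(n,uv); return o+d*(z-o[2])/d[2]
def save(n,f): 
    im=bot.camera(n); cv2.imwrite(f,im[:,:,::-1]); return im
E
python3 - <<'E'
from h import *
np.set_printoptions(precision=4,suppress=True)
print(bot.get_obs())
a=save("scene","pics/scene.png");b=save("side","pics/side.png")
cv2.imwrite("pics/both.png",cv2.resize(np.hstack([a,b])[:,:,::-1],(800,300)))
M={}
for n in("scene","side"):
    print(n,cal(n)[1][:3])
    for t in("knob","gate_center","shifter","spray_can","spare_knob","screw_dish","flask"):
        r=bot.mark_of(n,t); M[n,t]=r
        print(n,t,[(np.round(x["uv"],1),round(x["confidence"],2)) for x in r[:2]])
for t in("knob","gate_center","shifter","spray_can","spare_knob","screw_dish","flask"):
    l=[(n,M[n,t][0]["uv"]) for n in("scene","side") if M[n,t]]
    if len(l)==2: print(t,*tri(l))
E
```

```text
pics
{'time': 0.0, 'q': array([-63.7112,   5.012 ,  10.035 ,  95.0981,  -0.0012,  89.9989]), 'qd': array([ 0.0004,  0.0253, -0.0118, -0.0423, -0.0336, -0.0972]), 'joint_efforts': array([ -0.0003, -52.0386,  46.4801,   0.0163,  -0.0001,   0.    ]), 'ee_pos': array([ 0.2435, -0.4929,  0.2306]), 'tcp_rot': array([-179.9249,    0.0012,   26.2899]), 'wrist_force': array([-0.495 , -0.4193,  0.5145]), 'torque': array([ 0.0025, -0.0047, -0.0149]), 'opening': 0.08571248065684808}
scene [[-0.6863  0.5186 -0.5099  1.2123]
 [ 0.7272  0.4761 -0.4945  0.6002]
 [-0.0137 -0.7102 -0.7039  1.0291]]
scene knob [(array([294.5, 179.1]), 0.58)]
scene gate_center [(array([291.4, 183.6]), 0.75)]
scene shifter [(array([289.7, 230.5]), 0.94)]
scene spray_can [(array([243.6, 224.1]), 0.72), (array([332.8, 335.5]), 0.68)]
scene spare_knob [(array([376.3, 293.4]), 0.32)]
scene screw_dish [(array([327.1, 231.4]), 0.91)]
scene flask []
side [[-0.8721 -0.2825  0.3997  0.0186]
 [-0.4894  0.5157 -0.7033  0.9856]
 [-0.0074 -0.8089 -0.5879  1.0072]]
side knob [(array([247. , 189.6]), 0.87)]
side gate_center [(array([268. , 207.3]), 0.72)]
side shifter [(array([269.3, 253. ]), 0.94)]
side spray_can []
side spare_knob [(array([311. , 243.9]), 0.54)]
side screw_dish [(array([264.4, 269.9]), 0.65)]
side flask [(array([251.4, 338.2]), 0.92)]
knob [0.5631 0.095  0.2539] [np.float64(0.0025526414865412617), np.float64(0.002552641486541113)]
gate_center [0.5206 0.0531 0.1809] [np.float64(0.002180018055691368), np.float64(0.002180018055691456)]
shifter [0.5189 0.052  0.0001] [np.float64(0.0064490521443424705), np.float64(0.006449052144342749)]
spare_knob [0.4437 0.2341 0.0821] [np.float64(0.16866975803304612), np.float64(0.1686697580330461)]
screw_dish [0.4798 0.1511 0.0377] [np.float64(0.003789683613635374), np.float64(0.0037896836136353676)]
```

View pics/scene.png

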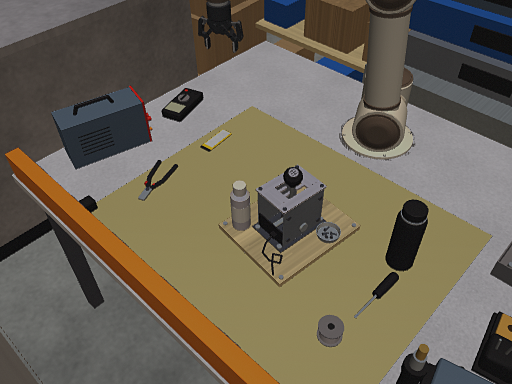

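View pics/side.png

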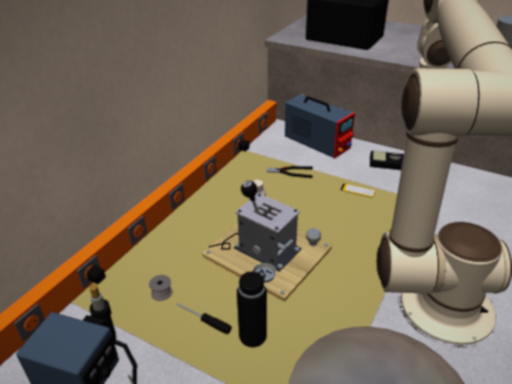

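The scene view shows the shifter at about (290, 200), with the lever forward-left near first. The spray can is at (241, 205) and the dish at (328, 232). In the side view the knob is at (248, 190) and the spare knob at (313, 236). I'll zoom in for corners to get the yaw.

Run:
```python
import cv2,numpy as np
a=cv2.imread("pics/scene.png")[155:290,215:365];b=cv2.imread("pics/side.png")[165:300,190:340]
f=lambda x:cv2.resize(x,None,fx=4,fy=4,interpolation=cv2.INTER_CUBIC)
c=np.vstack([f(a)[:, :600],f(b)[:, :600]])
cv2.imwrite("pics/z1.png",f(a));cv2.imwrite("pics/z2.png",f(b))
```

```text
(no output)
```

View pics/z1.png

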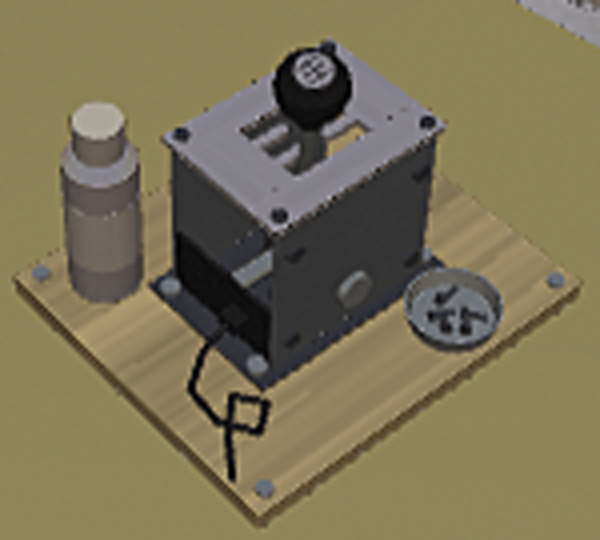

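View pics/z2.png

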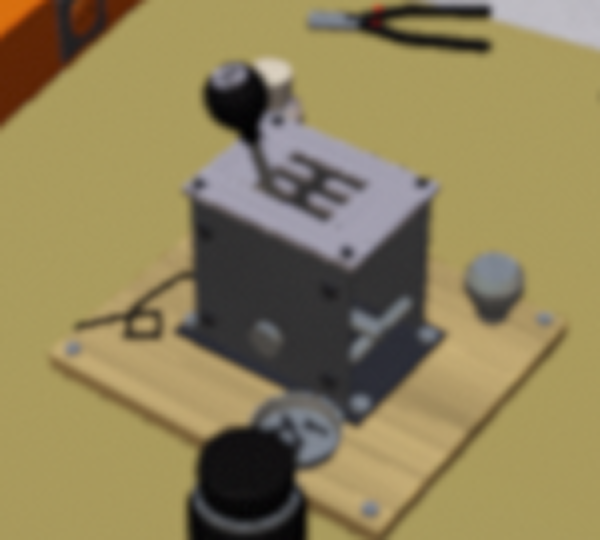

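The zooms show the board and gate corners clearly, with the lever fully or nearly in first. I'll fit the shifter pose and lever angle to these points.

```bash
cat > model.py <<'E'
import numpy as np
def knob(f,a,L=.2): return np.array([L*np.sin(f),-L*np.sin(a)*np.cos(f),.055+L*np.cos(a)*np.cos(f)])
def s2w(p,s):
    c,n=np.cos(s[2]),np.sin(s[2]); return np.array([s[0]+c*p[0]-n*p[1],s[1]+n*p[0]+c*p[1],p[2]])
E
python3 - <<'E'
from h import *; from model import *
from scipy.optimize import least_squares
np.set_printoptions(precision=4,suppress=True)
B=lambda x,y:(x*.15,y*.13,.018); G=lambda x,y:(x*.074,y*.055,.163)
off={"scene":(215,155),"side":(190,165)}
pts=[("scene",B(1,-1),(14,279)),("scene",B(1,1),(258,518)),("scene",B(-1,1),(582,282)),
("scene",G(1,1),(278,228)),("scene",G(1,-1),(165,138)),("scene",G(-1,1),(446,130)),("scene",G(-1,-1),(330,40)),
("side",B(-1,1),(378,532)),("side",B(1,1),(52,352)),("side",B(-1,-1),(567,322)),
("side",G(1,1),(184,188)),("side",G(-1,1),(350,268)),("side",G(-1,-1),(438,185)),("side",G(1,-1),(278,118)),
("scene",None,(313,87)),("side",None,(236,97))]
def res(p):
    r=[]
    for n,m,uv in pts:
        w=s2w(np.array(m) if m else knob(p[3],p[4]),p)
        r+=list(proj(n,w)-((np.array(uv)+.5)/4-.5+off[n]))
    return np.array(r+[(p[4]+.197)/.007])
s=least_squares(res,[.52,.052,.1,.2,-.197],loss="soft_l1")
print(s.x,"yaw",np.degrees(s.x[2]));print(res(s.x).round(1))
p=s.x;np.save("s.npy",p)
print("knob",s2w(knob(p[3],p[4]),p),"N",s2w(knob(0,-.197),p),"mid",s2w(knob(0,0),p),"3rd",s2w(knob(.25,0),p))
print("can",onz("scene",(215+103/4,155+290/4),.018), "flask",onz("side",(251.4,338),0))
E
```

```text
[ 0.5214  0.0517 -0.1257  0.1639 -0.1965] yaw -7.200077488075498
[-0.5 -0.5 -0.3 -0.3 -0.4  0.3 -1.1  1.8 -1.3  0.2 -0.4 -1.  -0.4 -0.1
  0.3  1.7 -1.   1.3  0.7  1.1 -0.4  1.2  0.8  1.3  0.8  1.5 -1.   0.2
 -0.6  0.6  1.   1.9  0.1]
knob [0.5586 0.0859 0.2485] N [0.5263 0.0906 0.2511] mid [0.5214 0.0517 0.255 ] 3rd [0.5705 0.0455 0.2488]
can [ 0.6192 -0.0389  0.018 ] flask [0.4114 0.3393 0.    ]
```

```bash
cat > go.py <<'E'
import sys
from h import *; from model import *
from scipy.spatial.transform import Rotation as R
s=np.load("s.npy")
def st():
    o=bot.get_obs(); p=np.array(o["ee_pos"]);c,n=np.cos(s[2]),np.sin(s[2])
    d=p[:2]-s[:2]; print("t",round(o["time"],2),"shifter-frame TCP mm",(1000*np.array([c*d[0]+n*d[1],-n*d[0]+c*d[1],p[2]])).round(1),"rpy",np.round(o["tcp_rot"],1),"F",np.round(o["wrist_force"],1))
    return o
if __name__=="__main__":
    o=st()
    if len(sys.argv)>3:
        t=s2w(np.array(list(map(float,sys.argv[1:4])))/1000,s)
        Rt=R.from_euler("xyz",o["tcp_rot"],degrees=True)
        print("tool shift cm",(100*Rt.inv().apply(t-o["ee_pos"])).round(2),
          "turn",(Rt.inv()*R.from_euler("xyz",[180,0,np.degrees(s[2])],degrees=True)).as_rotvec().round(3))
E
python3 -m pendant '[[[0,0,-2,0,0,0.117,0],[0,0,-2,0,0,0.117,0],[0,0,-2,0,0,0.117,0],[0,0,-2,0,0,0.117,0],[0,0,-2,0,0,0.117,0]]]'
python3 go.py 90 39 330
```

```text
time: 1.22
ee_pos: [0.2428, -0.4916, 0.3299]
tcp_rot: [-179.6, 0.3, -8.4]
wrist_force: [1.3, -0.1, -0.5]
opening: 0.0256
t 1.22 shifter-frame TCP mm [-208.2 -574.   329.9] rpy [-179.6    0.3   -8.4] F [ 1.3 -0.1 -0.5]
tool shift cm [ 28.51 -61.92   0.29] turn [-0.007  0.005 -0.021]
```

```bash
python3 -m pendant '[[[1.6,-3.6,0,0,0,-0.02,0],[1.6,-3.6,0,0,0,0,0],[1.6,-3.6,0,0,0,0,0],[1.6,-3.6,0,0,0,0,0],[1.6,-3.6,0,0,0,0,0]]]' >/dev/null
python3 -m pendant '[[[1.6,-3.6,0,0,0,0,0],[1.6,-3.6,0,0,0,0,0],[1.6,-3.6,0,0,0,0,0],[1.6,-3.6,0,0,0,0,0],[1.6,-3.6,0,0,0,0,0]]]' >/dev/null
python3 -m pendant '[[[1.6,-3.6,0,0,0,0,0],[1.6,-3.6,0,0,0,0,0],[1.6,-3.6,0,0,0,0,0],[1.6,-3.6,0,0,0,0,0],[1.6,-3.6,0,0,0,0,0]]]'
python3 go.py 90 39 330
```

```text
time: 2.47
ee_pos: [0.557, -0.0223, 0.3376]
tcp_rot: [-177.7, -0.2, -3.4]
wrist_force: [1.1, -0.6, 1.0]
opening: 0.0005
t 2.47 shifter-frame TCP mm [ 44.6 -69.  337.6] rpy [-177.7   -0.2   -3.4] F [ 1.1 -0.6  1. ]
tool shift cm [  5.24 -10.44   1.19] turn [-0.04  -0.002  0.066]
```

```bash
python3 -m pendant '[[[1.7,-3.5,0,-0.04,0,0.066,0],[1.7,-3.5,0,0,0,0,0],[1.7,-3.5,0,0,0,0,0],[0,0,0,0,0,0,0],[0,0,0,0,0,0,0]]]'
python3 go.py 90 39 330
python3 - <<'E'
from h import *
w=save("wrist","pics/w1.png"); a=save("scene","pics/s2.png")[90:282,180:436]
cv2.imwrite("pics/c1.png",np.hstack([cv2.resize(w,(400,300)),cv2.resize(a,(400,300))])[:,:,::-1])
E
```

```text
time: 2.88
ee_pos: [0.6152, 0.0152, 0.3391]
tcp_rot: [-176.9, 0.1, 0.0]
wrist_force: [0.1, -0.0, -0.1]
opening: 0.0001
t 2.88 shifter-frame TCP mm [ 97.7 -24.5 339.1] rpy [-1.769e+02  1.000e-01  0.000e+00] F [ 0.1 -0.  -0.1]
tool shift cm [ 0.04 -6.33  1.25] turn [-0.054  0.005  0.126]
```

View pics/c1.png

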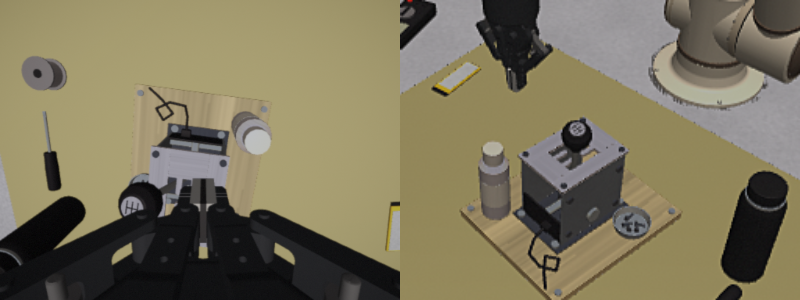

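The wrist view shows the knob at (140, 200), left of the shut fingers, which are above the right of the gate. All is clear. Next I turn the tool square and move over to in front of the knob.

```bash
python3 -m pendant '[[[0,-1.5,0,0,0,0.1,0],[0,-1.8,0,-0.03,0,0.08,0],[0,-1.8,0,-0.03,0,0.05,0],[0,-1,0,0,0,0,0],[0,0,0,0,0,0,0]]]'
python3 go.py 92 40 330
python3 - <<'E'
from h import *
from go import *
w=save("wrist","pics/w2.png")
o=bot.get_obs();c=bot.get_calibration("wrist")
T=np.eye(4);T[:3,:3]=R.from_euler("xyz",o["tcp_rot"],degrees=True).as_matrix();T[:3,3]=o["ee_pos"]
C=T@np.array(c["T_tool_cam"]);K=np.array(c["intrinsics"])
im=w[:,:,::-1].copy()
def pw(p):
    q=K@(C[:3,:3].T@(p-C[:3,3]));return tuple(int(round(v)) for v in q[:2]/q[2])
for f in(.1,.15,.2,.25): cv2.circle(im,pw(s2w(knob(f,-.197),s)),2,(0,0,255),-1)
for x in(-1,1):
  for y in(-1,1): cv2.circle(im,pw(s2w(np.array([x*.074,y*.055,.163]),s)),2,(0,255,0),-1)
cv2.imwrite("pics/w2a.png",im)
print([(m["uv"],m["confidence"]) for m in bot.mark_of("wrist","knob")])
print([pw(s2w(knob(f,-.197),s)) for f in(.1,.15,.2,.25)])
E
```

```text
time: 3.4
ee_pos: [0.6088, -0.0243, 0.3459]
tcp_rot: [-176.3, 0.9, -3.9]
wrist_force: [-0.3, 1.0, -0.1]
opening: 0.0
t 3.4 shifter-frame TCP mm [ 96.2 -64.5 345.9] rpy [-176.3    0.9   -3.9] F [-0.3  1.  -0.1]
tool shift cm [  0.19 -10.34   2.25] turn [-0.063  0.017  0.056]
[]
[(146, 268), (147, 257), (147, 246), (148, 235)]
```

View pics/w2a.png

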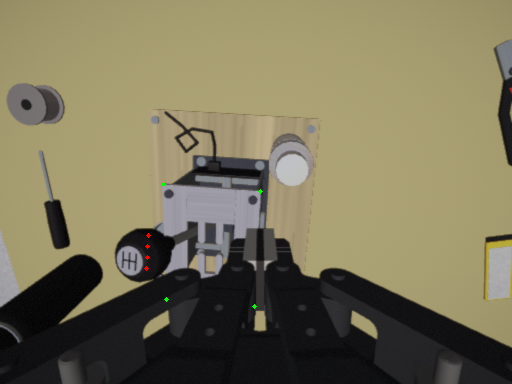

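```bash
python3 - <<'E'
from workcell import bot
o=bot.get_obs()
for k in o: print(k,o[k])
E
python3 -m pendant '[[[0,0,0,0,0,0,0],[0,0,0,0,0,0,0],[0,0,0,0,0,0,0]]]'; python3 -c "
from workcell import bot
o=bot.get_obs();print(o['q'],o['qd'])"; python3 -m pendant '[[[0,-2,0,0,0,0,0],[0,0,0,0,0,0,0]]]';python3 -c "
from workcell import bot
o=bot.get_obs();print(o['q'],o['qd'])"; python3 go.py 92 40 330
```

```text
time 3.5
q [ -3.97703654  20.10707975  41.14541454 111.91913444   3.64530789
 179.9442501 ]
qd [ 0.35091262  0.2429331  -0.118826   -0.18940805  0.29405181 -0.03885516]
joint_efforts [-5.12844846e-01 -6.43024850e+01  4.25225437e+01  2.23204256e-01
  1.61723373e-01  4.88227374e-05]
ee_pos [ 0.60887717 -0.02416766  0.34576183]
tcp_rot [-176.35383846    0.87725468   -3.92139291]
wrist_force [-0.0503171   0.18072356  0.21257893]
torque [-0.071836   -0.02738508 -0.01267428]
opening 6.92512592539946e-05
time: 3.75
ee_pos: [0.6088, -0.0228, 0.3459]
tcp_rot: [-176.4, 0.9, -3.8]
wrist_force: [0.7, -0.7, 0.0]
opening: -0.0001
[ -3.84891037  20.06693559  41.11064543 111.90046662   3.64156676
 179.9444403 ] [ 0.49673646 -0.16532726 -0.11043332 -0.14893164 -0.07208556  0.02523939]
time: 3.92
ee_pos: [0.6097, -0.0104, 0.3472]
tcp_rot: [-175.9, 0.9, -2.8]
wrist_force: [0.2, -0.0, 0.4]
opening: -0.0002
[ -2.88126832  20.25663715  41.50417753 112.11049645   4.07581784
 179.94425355] [-1.19825135 -0.03079044 -0.3008147  -0.27195101 -1.36290132 -0.02311198]
t 3.92 shifter-frame TCP mm [ 95.4 -50.6 347.2] rpy [-175.9    0.9   -2.8] F [ 0.2 -0.   0.4]
tool shift cm [ 0.38 -8.91  2.36] turn [-0.071  0.018  0.076]
```

The last joint hit its 180° range limit, which explains the drift. I'll use a quarter-turned tool instead (yaw 82.8°), which puts that joint mid-range.

```bash
sed -i 's/np.degrees(s\[2\])\]/np.degrees(s[2])+90]/' go.py
python3 -m pendant '[[[0,0,0,0,0,-0.12,0],[0,0,0,0,0,-0.12,0],[0,0,0,0,0,-0.12,0],[0,0,0,0,0,-0.12,0],[0,0,0,0,0,-0.12,0]]]' >/dev/null
python3 -m pendant '[[[0,0,0,0,0,-0.12,0],[0,0,0,0,0,-0.12,0],[0,0,0,0,0,-0.12,0],[0,0,0,0,0,-0.12,0],[0,0,0,0,0,-0.12,0]]]' >/dev/null
python3 -m pendant '[[[0,0,0,0,0,-0.12,0],[0,0,0,0,0,-0.12,0],[0,0,0,0,0,-0.1,0],[0,0,0,0,0,0,0]]]'
python3 go.py 95 40 330
```

```text
time: 5.08
ee_pos: [0.6104, -0.0032, 0.3467]
tcp_rot: [-179.2, -4.2, 89.3]
wrist_force: [-0.2, -0.5, 0.1]
opening: 0.0
t 5.08 shifter-frame TCP mm [ 95.2 -43.4 346.7] rpy [-179.2   -4.2   89.3] F [-0.2 -0.5  0.1]
tool shift cm [8.14 0.95 2.26] turn [-0.018 -0.072  0.114]
```

```bash
python3 -m pendant '[[[0,0,0,0,-0.07,0.11,0],[2,0.2,0,0,0,0,0],[2.5,0.2,0,0,0,0,0],[2.5,0.2,0,0,0,0,0],[1,0,0,0,0,0,0]]]'
python3 go.py 98 39 240
```

```text
time: 5.5
ee_pos: [0.6268, 0.0766, 0.347]
tcp_rot: [-179.0, -0.0, 81.9]
wrist_force: [-0.5, -0.8, 0.3]
opening: 0.0001
t 5.5 shifter-frame TCP mm [101.5  37.8 347. ] rpy [-179.    -0.    81.9] F [-0.5 -0.8  0.3]
tool shift cm [ 0.11 -0.16 10.71] turn [-0.017 -0.    -0.016]
```

```bash
python3 -m pendant '[[[0,0,2.5,0,0,-0.016,0],[0,0,2.5,-0.016,0,0,0],[0,0,2.5,0,0,0,0],[0,0,2,0,0,0,0],[0,0,0.9,0,0,0,0]]]'
python3 go.py 90 39 240
python3 - <<'E'
from h import *
a=save("scene","pics/s3.png")[130:230,230:363];b=save("side","pics/sd3.png")[140:240,190:323]
cv2.imwrite("pics/c2.png",np.hstack([cv2.resize(a,(400,300),interpolation=2),cv2.resize(b,(400,300),interpolation=2)])[:,:,::-1])
E
```

```text
time: 5.92
ee_pos: [0.6275, 0.0815, 0.2414]
tcp_rot: [179.7, -0.1, 82.3]
wrist_force: [0.3, 0.3, -0.1]
opening: -0.0003
t 5.92 shifter-frame TCP mm [101.6  42.8 241.4] rpy [ 1.797e+02 -1.000e-01  8.230e+01] F [ 0.3  0.3 -0.1]
tool shift cm [-0.39 -1.16  0.13] turn [ 0.006 -0.002 -0.008]
```

View pics/c2.png

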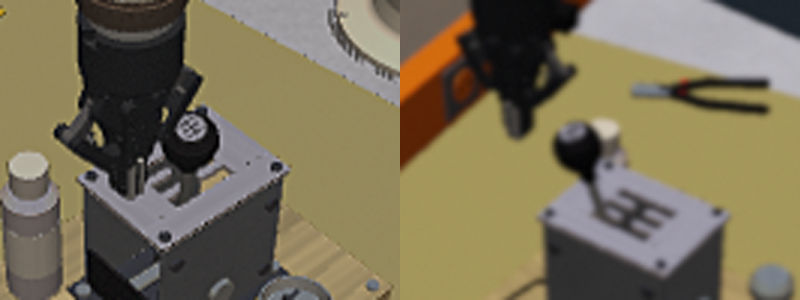

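The fingertips are in front of the knob (scene crop: tip at (130,190), knob at (190,140)). The knuckles are well above the knob. I push back in small steps and watch the force.

```bash
python3 -m pendant '[[[-0.2,-0.5,0,0,0,0,0],[-0.2,-0.5,0,0,0,0,0]]]' | grep -v open
for i in 1 2; do :; done
python3 -m pendant '[[[0,-0.4,0,0,0,0,0]]]' | grep -E "ee_pos|force"
python3 -m pendant '[[[0,-0.4,0,0,0,0,0]]]' | grep -E "ee_pos|force"
python3 -m pendant '[[[0,-0.4,0,0,0,0,0]]]' | grep -E "ee_pos|force"
python3 go.py 45 39 242
```

```text
time: 6.18
ee_pos: [0.617, 0.0786, 0.2429]
tcp_rot: [179.7, -0.1, 82.2]
wrist_force: [-0.2, 0.1, -0.3]
ee_pos: [0.6127, 0.0789, 0.244]
wrist_force: [0.1, -0.6, 0.9]
ee_pos: [0.6085, 0.0793, 0.2451]
wrist_force: [0.6, 0.3, -0.1]
ee_pos: [0.6043, 0.0798, 0.246]
wrist_force: [0.3, 0.4, 0.1]
t 6.43 shifter-frame TCP mm [ 78.7  38.3 246. ] rpy [179.5  -0.2  82.1] F [0.3 0.4 0.1]
tool shift cm [ 0.03 -3.38  0.37] turn [ 0.01  -0.003 -0.013]
```

```bash
python3 -m pendant '[[[0,-0.4,0.2,0,0,-0.01,0]]]' | grep -E "ee_pos|force"
python3 -m pendant '[[[0,-0.4,0.2,0,0,0,0]]]' | grep -E "ee_pos|force"
python3 -m pendant '[[[0,-0.4,0.1,0,0,0,0]]]' | grep -E "ee_pos|force"
python3 -m pendant '[[[0,-0.4,0.1,0,0,0,0]]]' | grep -E "ee_pos|force"
python3 go.py 45 39 242
```

```text
ee_pos: [0.6001, 0.0804, 0.245]
wrist_force: [-0.4, -0.2, -0.2]
ee_pos: [0.5959, 0.081, 0.2434]
wrist_force: [2.6, -0.3, 1.3]
ee_pos: [0.5924, 0.0816, 0.2429]
wrist_force: [7.1, -0.9, 5.3]
ee_pos: [0.5891, 0.0821, 0.2427]
wrist_force: [6.7, -0.1, 5.8]
t 6.77 shifter-frame TCP mm [ 63.4  38.7 242.7] rpy [178.9  -0.3  82.7] F [ 6.7 -0.1  5.8]
tool shift cm [ 0.03 -1.84  0.04] turn [ 0.019 -0.005 -0.002]
```

```bash
python3 -m pendant '[[[0,-0.4,0.1,0.01,0,0,0],[0,-0.4,0.1,0,0,0,0],[0,-0.4,0,0,0,0,0],[0,-0.4,0,0,0,0,0]]]' | grep -E "force"
python3 go.py 38 39 244
python3 -m pendant '[[[0,-0.4,0,0,0,0,0],[0,-0.3,0,0,0,0,0]]]' | grep -E "force"
python3 go.py 38 39 244
```

```text
wrist_force: [4.9, -0.3, 3.9]
t 7.1 shifter-frame TCP mm [ 50.4  38.9 243.8] rpy [178.7  -0.4  82.6] F [ 4.9 -0.3  3.9]
tool shift cm [ 0.   -1.24 -0.05] turn [ 0.023 -0.006 -0.003]
wrist_force: [5.2, -1.1, 1.7]
t 7.27 shifter-frame TCP mm [ 44.6  38.9 245. ] rpy [178.3  -0.4  82.6] F [ 5.2 -1.1  1.7]
tool shift cm [ 0.   -0.66  0.08] turn [ 0.029 -0.007 -0.003]
```

```bash
python3 -m pendant '[[[0,-0.3,0,0.015,0,0,0],[0,-0.3,0,0.015,0,0,0]]]' | grep -E "force"
python3 go.py 38 39 244
python3 -m pendant '[[[0,2,0,0,0,0,0],[0,2,0,0,0,0,0],[0,1,-2,0,0,0,0],[0,0,-3,0,0,0,0],[0,0,-2,0,0,0,0]]]' | grep -E "force"
python3 - <<'E'
from h import *; from go import *
from scipy.optimize import least_squares
a=save("scene","pics/s4.png");b=save("side","pics/sd4.png")
w=save("wrist","pics/w4.png")
r={n:bot.mark_of(n,"knob") for n in("scene","side","wrist")}
for n in r: print(n,[(np.round(x["uv"],1),round(x["confidence"],2)) for x in r[n][:2]])
for n in("scene","side"): print(n,[proj(n,s2w(knob(f,-.197),s)).round(1) for f in(-.1,-.05,0,.05,.1)])
f=lambda x:cv2.resize(x,(400,400),interpolation=2)
cv2.imwrite("pics/c3.png",np.hstack([f(a[160:220,260:320]),f(b[165:225,230:290])])[:,:,::-1])
st()
E
```

```text
wrist_force: [5.3, -1.0, -0.0]
t 7.43 shifter-frame TCP mm [ 38.6  38.8 245.6] rpy [179.9  -0.4  82.6] F [ 5.3 -1.  -0. ]
tool shift cm [ 0.01 -0.06  0.16] turn [ 0.001 -0.007 -0.003]
wrist_force: [0.2, 1.5, 0.6]
scene [(array([303.4, 170.3]), 0.63), (array([215.6, 141.2]), 0.42)]
side [(array([255.9, 190.9]), 0.86)]
wrist [(array([208.3, 185.3]), 0.23)]
scene [array([308.5, 167. ]), array([305.5, 168.6]), array([302.5, 170.3]), array([299.5, 172.2]), array([296.4, 174.2])]
side [array([265.2, 197.1]), array([262.2, 195.6]), array([259.2, 194.2]), array([256.2, 193. ]), array([253.3, 191.9])]
t 8.15 shifter-frame TCP mm [ 86.2  38.2 308.4] rpy [-178.9   -0.3   82.7] F [ 0.2 -0.1 -0.5]
```

View pics/c3.png

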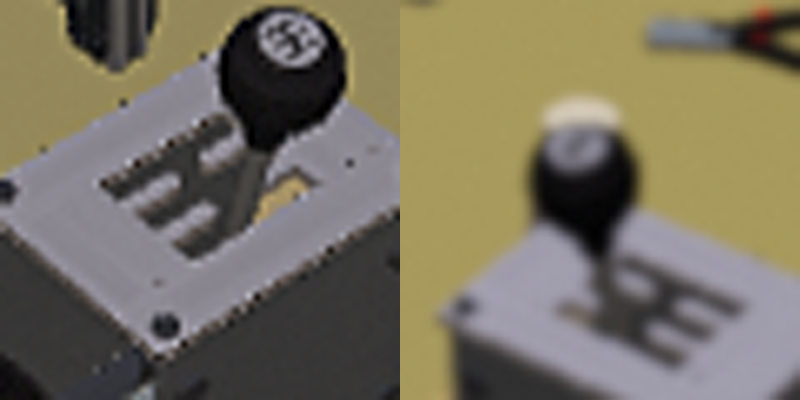

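The crops show the lever upright fore-aft at the left end of the neutral channel: knob at (302,170) in the scene view and (257,191) in the side view, against model values for f≈0. Now I go to the knob's left side.

```bash
python3 -m pendant '[[[2,-2.8,0,0,0,0,0],[2,-2.8,0,0,0,0,0],[2,-2.8,0,0,0,0,0],[0.4,-0.2,0,0,0,0,0],[0,0,0,0,0,0,0]]]' | grep force
python3 go.py 0 92 243
```

```text
wrist_force: [-0.4, -0.9, 0.4]
t 8.57 shifter-frame TCP mm [ -4.8 103.  302.2] rpy [-178.2   -0.    82.5] F [-0.4 -0.9  0.4]
tool shift cm [-1.1   0.68  5.9 ] turn [-0.032 -0.001 -0.005]
```

```bash
python3 -m pendant '[[[0,0.2,2,-0.03,0,-0.005,0],[0,0.2,2,0,0,0,0],[-0.2,0,1.9,0,0,0,0],[-0.4,0,0,0,0,0,0]]]' | grep force
python3 go.py 0 85 243
```

```text
wrist_force: [-0.9, -0.7, 0.0]
t 8.9 shifter-frame TCP mm [ -1.5  96.5 239.5] rpy [-179.9   -0.    83. ] F [-0.9 -0.7  0. ]
tool shift cm [-1.15  0.15 -0.35] turn [-0.001 -0.     0.003]
```

```bash
python3 -m pendant '[[[-0.5,0.15,-0.3,0,0,0,0],[-0.5,0,0,0,0,0,0],[-0.5,0,0,0,0,0,0]]]' | grep force
python3 go.py 0 35 243
python3 -m pendant '[[[-0.4,0,0,0,0,0,0],[-0.4,0,0,0,0,0,0]]]' | grep force
python3 go.py 0 35 243
python3 -m pendant '[[[-0.4,0,0,0,0,0,0]]]' | grep force
python3 go.py 0 35 243
python3 -m pendant '[[[-0.4,0,0,0,0,0,0]]]' | grep force
python3 go.py 0 35 243
```

```text
wrist_force: [-0.4, -1.1, 0.1]
t 9.15 shifter-frame TCP mm [  0.4  78.9 242.9] rpy [-1.798e+02  1.000e-01  8.290e+01] F [-0.4 -1.1  0.1]
tool shift cm [-4.39 -0.05 -0.  ] turn [-0.004  0.001  0.002]
wrist_force: [0.9, 6.2, 2.9]
t 9.32 shifter-frame TCP mm [  1.5  69.9 244.9] rpy [-1.799e+02 -1.000e-01  8.290e+01] F [0.9 6.2 2.9]
tool shift cm [-3.49 -0.15  0.18] turn [-0.002 -0.001  0.001]
wrist_force: [-0.3, 5.8, 3.8]
t 9.4 shifter-frame TCP mm [  1.9  66.  245.9] rpy [-180.    -0.2   82.9] F [-0.3  5.8  3.8]
tool shift cm [-3.1  -0.19  0.28] turn [-0.    -0.003  0.001]
wrist_force: [-2.8, 10.8, 1.8]
t 9.48 shifter-frame TCP mm [  2.   62.5 247. ] rpy [179.9  -0.3  82.9] F [-2.8 10.8  1.8]
tool shift cm [-2.75 -0.2   0.38] turn [ 0.001 -0.006  0.001]
```

```bash
python3 -m pendant '[[[-0.3,-0.1,0.2,0,0,0,0]]]' | grep force
python3 go.py 0 35 243
python3 -m pendant '[[[-0.3,-0.1,0.2,0,0,0,0]]]' | grep force
python3 go.py 0 35 243
```

```text
wrist_force: [2.0, 6.1, 3.8]
t 9.57 shifter-frame TCP mm [  1.3  60.1 246.4] rpy [179.8  -0.5  82.9] F [2.  6.1 3.8]
tool shift cm [-2.51 -0.14  0.32] turn [ 0.003 -0.009  0.002]
wrist_force: [1.8, 5.4, 4.2]
t 9.65 shifter-frame TCP mm [  0.8  57.7 245.6] rpy [179.7  -0.6  82.9] F [1.8 5.4 4.2]
tool shift cm [-2.28 -0.09  0.24] turn [ 0.005 -0.011  0.003]
```

```bash
python3 -m pendant '[[[-0.4,0,0.2,0,-0.01,0,0],[-0.4,0,0.1,0,0,0,0],[-0.4,0,0,0,0,0,0]]]' | grep force
python3 go.py 0 35 243
python3 -m pendant '[[[-0.4,0,0,0,0,0,0],[-0.3,0,0,0,0,0,0]]]' | grep force
python3 go.py 0 35 243
```

```text
wrist_force: [1.8, 4.1, -0.1]
t 9.9 shifter-frame TCP mm [  2.   47.3 245.9] rpy [179.3  -0.4  83.1] F [ 1.8  4.1 -0.1]
tool shift cm [-1.23 -0.21  0.28] turn [ 0.011 -0.008  0.005]
wrist_force: [0.5, 3.9, 1.4]
t 10.07 shifter-frame TCP mm [  2.5  40.2 246.9] rpy [179.2  -0.5  83.1] F [0.5 3.9 1.4]
tool shift cm [-0.53 -0.26  0.38] turn [ 0.014 -0.01   0.005]
```

```bash
python3 -m pendant '[[[-0.3,-0.05,0.1,0,0,0,0],[-0.2,-0.05,0.1,0,0,0,0]]]' | grep force
python3 go.py 0 35 243
python3 -m pendant '[[[2.5,0,0,0,0,0,0],[3,0,-1,0,0,0,0],[1.5,0,-2,0,0,0,0],[0,0,-3,0,0,0,0],[0,0,-1,0,0,0,0]]]' | grep -E "force"
python3 - <<'E'
from h import *; from go import *
a=save("scene","pics/s5.png");b=save("side","pics/sd5.png")
for n in("scene","side"):
    print(n,[(np.round(x["uv"],1),round(x["confidence"],2)) for x in bot.mark_of(n,"knob")[:2]])
    for A in(-.04,0,.04): print(A,[proj(n,s2w(knob(f,A),s)).round(1) for f in(-.05,0,.05)])
f=lambda x:cv2.resize(x,(400,400),interpolation=2)
cv2.imwrite("pics/c4.png",np.hstack([f(a[160:220,260:320]),f(b[165:225,230:290])])[:,:,::-1])
st()
E
```

```text
wrist_force: [0.8, 4.7, 2.8]
t 10.23 shifter-frame TCP mm [  2.   34.9 245.9] rpy [179.1  -0.6  83.1] F [0.8 4.7 2.8]
tool shift cm [ 0.01 -0.21  0.29] turn [ 0.016 -0.011  0.005]
wrist_force: [-0.5, -0.1, 0.7]
scene [(array([289.8, 163.7]), 0.83)]
-0.04 [array([296.8, 160.9]), array([293.8, 162.6]), array([290.8, 164.5])]
0 [array([294.6, 159.2]), array([291.6, 160.9]), array([288.6, 162.7])]
0.04 [array([292.4, 157.7]), array([289.4, 159.3]), array([286.4, 161.1])]
side [(array([263.4, 181.3]), 0.81), (array([285.1, 172.9]), 0.47)]
-0.04 [array([268.9, 189. ]), array([265.9, 187.6]), array([263. , 186.5])]
0 [array([270.6, 187.5]), array([267.6, 186.2]), array([264.7, 185.1])]
0.04 [array([272.3, 186.2]), array([269.3, 184.9]), array([266.4, 183.8])]
t 10.85 shifter-frame TCP mm [ -0.9 101.1 309.9] rpy [179.8  -0.   82.7] F [-0.8 -0.1 -0. ]
```

View pics/c4.png

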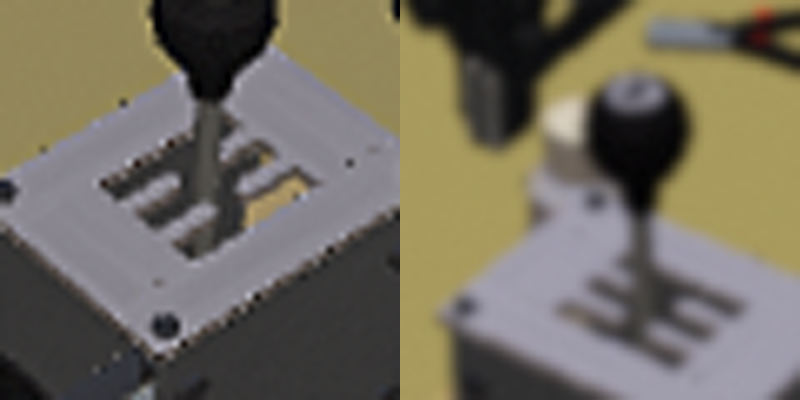

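The crops show the knob over the middle slot: side (265,184) against a model of about (266,185.7), scene column 291.5 against 291.6. The lever is now in the channel at the middle slot. I go behind it next.

```bash
python3 -m pendant '[[[-2.5,-1.7,0,0,0,0,0],[-2.5,-1.7,0,0,0,0,0],[-2.5,-1.7,0,0,0,0,0],[-2.5,-1.7,0,0,0,0,0],[0,0,0,0,0,0,0]]]' | grep force
python3 go.py -60 0 243
```

```text
wrist_force: [-1.7, -0.2, -0.5]
t 11.27 shifter-frame TCP mm [-73.   -4.  299.2] rpy [-179.5    0.4   82.7] F [-1.7 -0.2 -0.5]
tool shift cm [0.44 1.35 5.6 ] turn [-0.01   0.007 -0.001]
```

```bash
python3 -m pendant '[[[0.2,0,1.8,-0.01,0.007,0,0],[0.1,0.2,1.8,0,0,0,0],[0.1,0.2,1.7,0,0,0,0],[0,0.3,0,0,0,0,0]]]' | grep force
python3 go.py -37.5 0 243
```

```text
wrist_force: [-1.1, -0.2, -0.1]
t 11.6 shifter-frame TCP mm [-68.4  -3.9 240.4] rpy [-1.799e+02  1.000e-01  8.240e+01] F [-1.1 -0.2 -0.1]
tool shift cm [ 0.42  3.09 -0.26] turn [-0.001  0.001 -0.008]
```

```bash
python3 -m pendant '[[[0.4,0.3,-0.2,0,0,-0.008,0],[0.2,0.6,0,0,0,0,0],[0,0.6,0,0,0,0,0],[0,0.5,0,0,0,0,0]]]' | grep force
python3 go.py 12 0 243
python3 -m pendant '[[[0,0.4,0,0,0,0,0],[0,0.4,0,0,0,0,0]]]' | grep force
python3 go.py 12 0 243
python3 -m pendant '[[[0,0.4,0,0,0,0,0],[0,0.4,0,0,0,0,0]]]' | grep force
python3 go.py 12 0 243
```

```text
wrist_force: [0.2, -0.3, 1.4]
t 11.93 shifter-frame TCP mm [-47.3   2.1 242.2] rpy [-1.798e+02  1.000e-01  8.280e+01] F [ 0.2 -0.3  1.4]
tool shift cm [-0.22  5.92 -0.1 ] turn [-0.003  0.002  0.001]
wrist_force: [0.0, -0.2, -0.1]
t 12.1 shifter-frame TCP mm [-37.3   2.5 242.9] rpy [-1.799e+02  1.000e-01  8.290e+01] F [ 0.  -0.2 -0.1]
tool shift cm [-0.25  4.93 -0.02] turn [-0.002  0.002  0.001]
wrist_force: [-3.7, 0.1, 2.6]
t 12.27 shifter-frame TCP mm [-28.1   2.6 243.3] rpy [-1.799e+02  1.000e-01  8.290e+01] F [-3.7  0.1  2.6]
tool shift cm [-0.26  4.01  0.02] turn [-0.002  0.002  0.001]
```

```bash
python3 -m pendant '[[[0,0.4,0,0,0,0,0],[0,0.4,0,0,0,0,0]]]' | grep force
python3 go.py 12 0 243
python3 -m pendant '[[[0,0.4,0,0,0,0,0],[0,0.4,0,0,0,0,0],[0,0.4,0,0,0,0,0]]]' | grep force
python3 go.py 12 0 243
python3 -m pendant '[[[0,0.4,0,0,0,0,0],[0,0.4,0,0,0,0,0]]]' | grep force
python3 go.py 12 0 243
```

```text
wrist_force: [-5.3, 0.9, 2.3]
t 12.43 shifter-frame TCP mm [-20.3   2.5 243.8] rpy [-1.798e+02  1.000e-01  8.290e+01] F [-5.3  0.9  2.3]
tool shift cm [-0.26  3.23  0.07] turn [-0.004  0.002  0.001]
wrist_force: [-5.7, -0.5, 2.7]
t 12.68 shifter-frame TCP mm [ -9.    2.1 244. ] rpy [-1.796e+02  1.000e-01  8.290e+01] F [-5.7 -0.5  2.7]
tool shift cm [-0.22  2.1   0.08] turn [-0.008  0.003  0.001]
wrist_force: [-5.2, 0.8, 0.7]
t 12.85 shifter-frame TCP mm [ -1.5   2.1 243.8] rpy [-1.794e+02  1.000e-01  8.290e+01] F [-5.2  0.8  0.7]
tool shift cm [-0.21  1.35  0.06] turn [-0.01   0.003  0.001]
```

```bash
python3 -m pendant '[[[0,0.4,0,0,0,0,0],[0,0.4,0,0,0,0,0],[0,0.3,0,0,0,0,0]]]' | grep force
python3 go.py 12 0 243
python3 -m pendant '[[[0,0.3,0,0,0,0,0]]]' | grep force
python3 -m pendant '[[[0,0.3,0,0,0,0,0]]]' | grep force
python3 go.py 12 0 243
```

```text
wrist_force: [-4.8, 0.2, -0.2]
t 13.1 shifter-frame TCP mm [  9.8   2.1 242.9] rpy [-179.3    0.2   82.9] F [-4.8  0.2 -0.2]
tool shift cm [-0.21  0.22 -0.01] turn [-0.013  0.003  0.001]
wrist_force: [-4.4, 0.4, -1.6]
wrist_force: [-14.5, 1.6, 1.0]
t 13.27 shifter-frame TCP mm [ 15.7   2.  242.2] rpy [-179.1    0.2   82.9] F [-14.5   1.6   1. ]
tool shift cm [-0.2  -0.37 -0.07] turn [-0.016  0.003  0.002]
```

```bash
python3 -m pendant '[[[0,0.3,0,0,0,0,0]]]' | grep force
python3 -m pendant '[[[0,0.2,0,0,0,0,0]]]' | grep force
python3 go.py 12 0 243
python3 -m pendant '[[[0,-2,0,0,0,0,0],[0,-3,0,0,0,0,0],[0,-2,-2,0,0,0,0],[0,0,-3,0,0,0,0],[0,0,-2,0,0,0,0]]]' | grep -E "force"
python3 - <<'E'
from h import *; from go import *
a=save("scene","pics/s6.png");b=save("side","pics/sd6.png")
for n in("scene","side"):
    print(n,[(np.round(x["uv"],1),round(x["confidence"],2)) for x in bot.mark_of(n,"knob")[:2]],[proj(n,s2w(knob(f,0),s)).round(1) for f in(.15,.2,.25)])
f=lambda x:cv2.resize(x,(400,400),interpolation=2)
cv2.imwrite("pics/c5.png",np.hstack([f(a[150:250,225:325]),f(b[165:265,210:310])])[:,:,::-1])
st()
E
```

```text
wrist_force: [-24.2, 3.2, 6.8]
wrist_force: [-18.9, 3.2, 6.1]
t 13.43 shifter-frame TCP mm [ 16.7   2.1 242. ] rpy [-178.5    0.2   82.9] F [-18.9   3.2   6.1]
tool shift cm [-0.2  -0.47 -0.09] turn [-0.026  0.003  0.002]
wrist_force: [0.3, 0.1, 1.1]
scene [(array([276.4, 170.9]), 0.91)] [array([282.4, 166.9]), array([279.4, 169.2]), array([276.3, 171.6])]
side [(array([250.8, 178.6]), 0.64)] [array([258.9, 183.2]), array([256. , 182.5]), array([253.2, 182. ])]
t 14.05 shifter-frame TCP mm [-51.7   1.6 308.4] rpy [-178.2    0.3   82.9] F [-0.1  0.5  0.7]
```

View pics/c5.png

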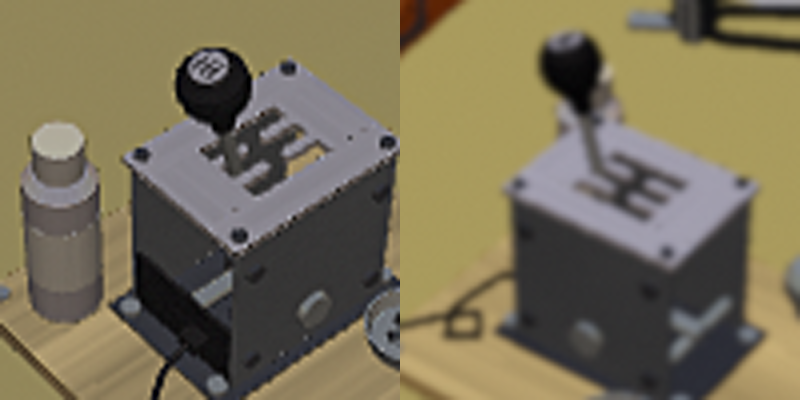

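The crops show the lever at the forward end of the middle slot: scene mark (276.4,170.9) against the f=0.25 model at (276.3,171.6). The spray can hasn't moved and the fingers are clear.

```bash
python3 -m pendant '[[[0,0,-2,0,0,0,0],[0,0,0,0,0,0,0],[0,0,0,0,0,0,0]]]' ; python3 -c "
from workcell import bot
print(bot.job_done())"
```

```text
time: 14.3
ee_pos: [0.472, 0.0596, 0.3252]
tcp_rot: [-178.1, 0.4, 82.8]
wrist_force: [-0.1, -0.1, -1.4]
opening: -0.0
the job is handed in; nothing more can be done
None
```

The lever is in third gear against its forward stop. I handed the job in at 14.3 s with the fingers clear of everything.

**What I did:** I kept the gripper shut throughout and only pushed on the knob, never gripping it. The lever started in first at about +0.16 rad. I pushed it back to neutral, across to the middle slot, then forward until it stopped.

**Last checks:**
- **Stop reached:** the push force rose from about 5 N to 24 N with the fingertips no longer advancing, at about the place expected for the stop.
- **Scene camera:** the knob mark was within 1 pixel of where third gear fully home should be.
- **Side camera:** the mark was about 2–3 pixels off. The fit for this camera was already off by about 1–2 pixels the same way at the start. Its picture also shows the lever at the forward end of the middle slot.
- **Other things on the bench:** the fingers stayed above everything but the knob. The spray can looked unmoved in the last picture, but I did not measure the other items.

**Went wrong:** early on, the last joint reached its range limit and the tool drifted about 40 mm the wrong way, high above the bench. I turned the tool a quarter turn and carried on; nothing was touched.

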